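# Index the jig shuttle past its spring catch

## Task

Move the copper coupling on from the first to the last station of the indexing jig: press the red pad of the spring catch down with a fingertip and, keeping it held down all the way, push the blue shuttle by its yellow rear face past the catch until it is against the end stop. Then let go, so that the catch springs up again and locks the shuttle there. The coupling rides along upright in its pocket without being touched, and everything else on the table stays where it is.

Things in the scene. Friction and masses are not known exactly. Their poses are not given: they have to be found in the camera images.
- jig_base: indexing jig fixed to the table: grey plate 240x140x12 mm, two steel rails (tops 30 mm above the table, 43 mm either side of the middle line). Origin: centre of the plate's underside. x axis: the way the shuttle must be pushed; y left of it, z up. The dark end stop, 66 mm high and 60 mm wide, stands at the +x end; its rubber bumper's face is 93 mm from the origin.
- shuttle (a joint): travel of the shuttle along the jig's +x axis, m: first station 0 to 0.003 (start), middle station 0.030, last station 0.063 against the end stop. Takes about 2 N to slide and stays where left. Three dark teeth on its left edge (12 mm wide, 30 mm apart) catch on the detent pin: while the pin is up the shuttle has only about 4 mm of play either way at a station.
- push_face (a point): centre of the yellow rear face (-x side, 80 mm wide, upright, 50 to 70 mm above the table) of the shuttle; moves with it. The shuttle is a blue block 100 mm (x) by 96 mm (y) by 20 mm on two black runners, its underside 50 mm and its top 70 mm above the table.
- catch (a joint): how far the spring catch is pressed straight down, m: 0 up (locked), 0.012 bottomed. Its brass detent pin, left of the shuttle, is clear of the teeth from 0.007 on. The spring takes 3.2 N to start, 8 N at the bottom, and lifts the catch again when let go.
- press_pad (a point): point on the flat top of the catch's red press pad, 46 mm above the table when up, on the jig's middle line, 22 mm behind the yellow face with the shuttle at 0; sinks with the catch, does not travel with the shuttle. The pad, 40 mm wide, runs along x from 23 mm behind this point to 122 mm ahead of it, 4 mm below the shuttle: a fingertip can slide along it while pressing.
- pocket (a point): centre of the floor of the shuttle's round pocket (40 mm wide, 10 mm deep, floor 60 mm above the table, 66 mm ahead of the yellow rear face); moves with the shuttle.
- copper_coupling: copper pipe coupling, 32 mm wide, 36 mm tall, standing loose in the shuttle's pocket, its top 96 mm above the table; origin at the centre of its underside, z up.
- grey_coupling: dark grey pipe coupling, 52 mm wide, 50 mm tall, standing on the table about 11 cm to the right of the jig's middle line (-y side); origin at its underside. Bystander.
- hex_bolt: steel hex bolt standing on its head, 25 mm wide, 60 mm tall, on the table about 11 cm to the left of the jig's middle line (+y side); origin at its underside. Bystander.
- hammer: claw hammer lying on the table, 163x297x30 mm. Bystander.
- wood_block: pine offcut lying on the table, 68x140x38 mm. Bystander.
- glue_bottle: white glue bottle with an orange cap, standing, 37x62x179 mm. Bystander.
- marker: grey and red marker lying on the table, 18x125x16 mm. Bystander.
Not all that is in view belongs to the job. Leave any green look-alike of the copper_coupling alone.

How it is judged:
By the outcome, as a careful person would: the job done as asked, in the order asked, and still so for the second after the job is handed in, with the robot touching nothing.
It also fails if it takes over 38 s, if anything falls off the work surface, if the arm or the gripper's body presses on something with over 40 N, if the wrist force passes 120 N, or if a joint passes its speed limit or range.

## Robot

A 6-joint arm with a two-finger parallel gripper is mounted at the origin on a cart in front of the work surface, level with it; the furniture and walls round the work are solid. World frame = base frame: x ahead of the robot, y to its left, z up, the work surface at z = 0. Lengths are in m, angles in rad, forces in N, time in s.
With the tool pointing down it reaches from about 0.4 to 0.825 m from the base axis. Payload 7 kg.
Tool frame: the origin (TCP) lies between the finger pads; the fingertips stand 8 mm ahead of it and the grasp point (between the pads) lies 11 mm behind it (arm.finger_overhang is the distance from the TCP to the fingertips, in m); z points along the fingers, y is the line along which they close (so a half turn about z gives the same grasp; the last joint's range is limited). The gripper opens to 88 mm and grips with 3 to 60 N. Pads are 19 mm wide; open, the fingers measure 130 mm over their backs; the gripper's body (78 mm by 193 mm) begins 47 mm behind the grasp point.
Start: joints at [1.505, 0.359, 0.012, 0, -1.224, -0.288], TCP at [0.234, 0.633, 0.213] pointing down, gripper open.
Joint ranges: [-3.07, 3.07], [-1.43, 2.12], [-1.02, 1.25], [-3.03, 1.67], [-3.05, -0], [-3.03, 3.03]. Speed limits (rad/s): [2.39, 2.39, 3.01, 3.14, 3.14, 3.14].

## Interface

Orientations are given as [roll, pitch, yaw] about the fixed x, y, z axes, in that order (R = Rz(yaw) Ry(pitch) Rx(roll)).
In Python, from station import arm gives the robot as it stands.
- The arm moves only by the tool move_arm, never from a script. Its argument "rows" is text: rows parted by semicolons, each of 7 numbers parted by spaces: the turn, a rotation vector about the tool's x, y, z in degrees, then the shift along the tool's x, y, z in m, then the finger opening in m, from 0 to 0.0876. A call has 1 to 8 rows; each row shifts and turns the commanded pose from where the row before left it, along the tool's axes as they then stand; what a row does not reach is not made up. A row lasts 1/8 s, in which the tool goes at most 62.5 mm and 10.7 degrees, less where a joint would pass 70% of its speed; a pose out of reach is approached as far as the arm can. A call is refused whole if a number of a shift passes 0.0625 or a number of a turn 10.7, either way. A call with a gripper value outside its range is refused whole. The fingers move at their own pace and stop on an object; "squeeze" is the grip in N (left out, the last holds). Time passes only in rows, so rows that do not move let the fingers close. It gives the time, the measured TCP pose, the force, the opening and the grip force at its end, in the units of the state.
- arm.get_state(): the state, without advancing time (a new reading comes with each control period).
- arm.grab_frame(name): name is "scene" or "top" or "wrist"; returns (picture, depth): 400x640x3 uint8, blue, green, red; 400x640 float32, m along the optical axis (not along the pixel's ray), 0 where there is no reading.
- arm.camera_model(name): a dict with "mtx" (3x3 intrinsics, pixels), "camera_from_world" (4x4, takes a point from world to camera coordinates); the wrist camera has in their place "mount" (4x4, takes a point from camera to tool coordinates, whose origin is the TCP and whose axes are the flange's). Camera axes: x right, y down, z forward; pixel columns grow to the right and rows downward; lengths in m; the calibration is good to about 2 mm. A picture is of the moment at which its call begins: read the wrist's pose just before it. camera_model takes no time and is no camera call.
- arm.job_done(): hands the job in; it is judged then, once.
The state is a dict: "t": time; "q": joint angles; "qd": joint speeds; "joint_efforts": joint torques, N m; "eef_pos": TCP position; "ee_rot": TCP orientation; "force": force on the tool from outside, world axes, zero at the start; "moment": the same for the moment, N m; "width": finger opening in m; "gripper_force": force on a finger pad.
Only numpy, scipy, OpenCV 4.12 (cv2) and the standard library are available. Lean on these libraries where they do the work, as an engineer would, in place of code of your own. Each camera call takes 0.05 s, during which the arm holds its last target. There are 200 camera calls.

## Working session

There is one attempt and no reset: what is moved stays moved. The work goes in short steps, Python scripts to look and compute and a tool call to move; the robot and the scene stay as the last step left them, time stands still between calls to the robot, and variables do not carry over. Pictures are saved under pics/ and viewed, at most 10 in all, crops included, and the job is handed in when it is done.

Besides the shell and the picture viewer there is one more tool, called after "Emit:" by a JSON object that holds its "fn" and its "kwargs", one argument or row to a line. move_arm: Moves the arm, as the interface text tells. Its arguments: {"type":"object","properties":{"rows":{"type":"string"},"squeeze":{"type":"number"}},"required":["rows"]}

```bash
mkdir -p pics; ls
python3 - <<'E'
from station import arm
import cv2,numpy as np
s=arm.get_state();print(s['t'],s['eef_pos'],s['ee_rot'],s['width'],arm.finger_overhang)
for n in("scene","top"):
    p,d=arm.grab_frame(n);cv2.imwrite(f"pics/{n}0.png",p);np.save(f"pics/{n}0.npy",d)
    m=arm.camera_model(n);print(m)
print(arm.camera_model("wrist"))
E
```

```text
pics
0.0 [0.23372356 0.63271584 0.21203748] [ 3.13997906e+00 -1.41414945e-04 -3.53900165e-01] 0.08764750806000626 0.008
{'mtx': array([[371.64436524,   0.        , 318.95148292],
       [  0.        , 371.64436524, 202.4229574 ],
       [  0.        ,   0.        ,   1.        ]]), 'camera_from_world': array([[ 0.84244447, -0.53865726, -0.01164754, -0.4694844 ],
       [-0.36673018, -0.55744998, -0.74482112,  0.21302187],
       [ 0.39471039,  0.63174194, -0.66716253,  0.92278942],
       [ 0.        ,  0.        ,  0.        ,  1.        ]])}
{'mtx': array([[458.26022622,   0.        , 322.52313144],
       [  0.        , 458.26022622, 201.1167537 ],
       [  0.        ,   0.        ,   1.        ]]), 'camera_from_world': array([[-0.0251273 , -0.9994262 ,  0.02271318, -0.06265458],
       [-0.9984581 ,  0.02396503, -0.05007094,  0.52701624],
       [ 0.04949788, -0.0239363 , -0.99848736,  1.34393757],
       [ 0.        ,  0.        ,  0.        ,  1.        ]])}
{'mtx': array([[281.82271216,   0.        , 320.21628703],
       [  0.        , 281.82271216, 205.05840692],
       [  0.        ,   0.        ,   1.        ]]), 'mount': array([[ 1.40425718e-04, -9.60255508e-01, -2.79122445e-01,
         7.67198211e-02],
       [ 9.99999586e-01, -1.15978613e-04,  9.02094282e-04,
         5.52795679e-04],
       [-8.98613237e-04, -2.79122456e-01,  9.60255095e-01,
        -1.72046699e-01],
       [ 0.00000000e+00,  0.00000000e+00,  0.00000000e+00,
         1.00000000e+00]])}
```

View pics/top0.png

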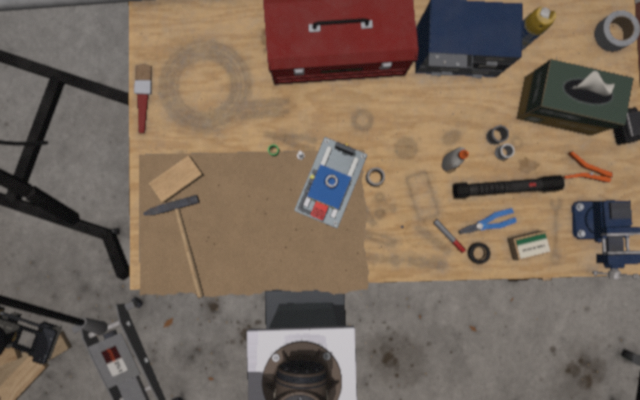

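View pics/scene0.png

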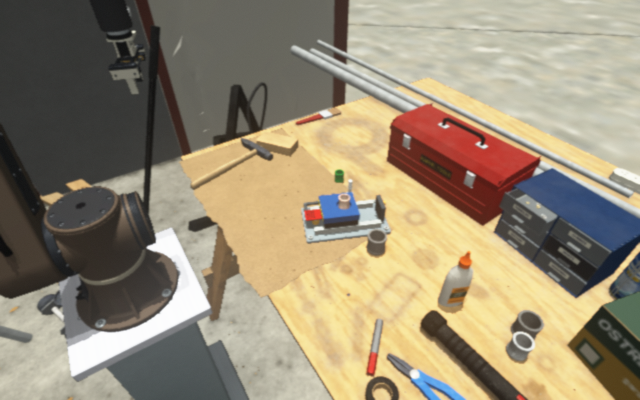

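Run:
```python
import cv2
p=cv2.imread("pics/top0.png");c=p[130:235,260:400]
cv2.imwrite("pics/c1.png",cv2.resize(c,None,fx=5.5,fy=5.5,interpolation=cv2.INTER_CUBIC))
```

```text
(no output)
```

View pics/c1.png

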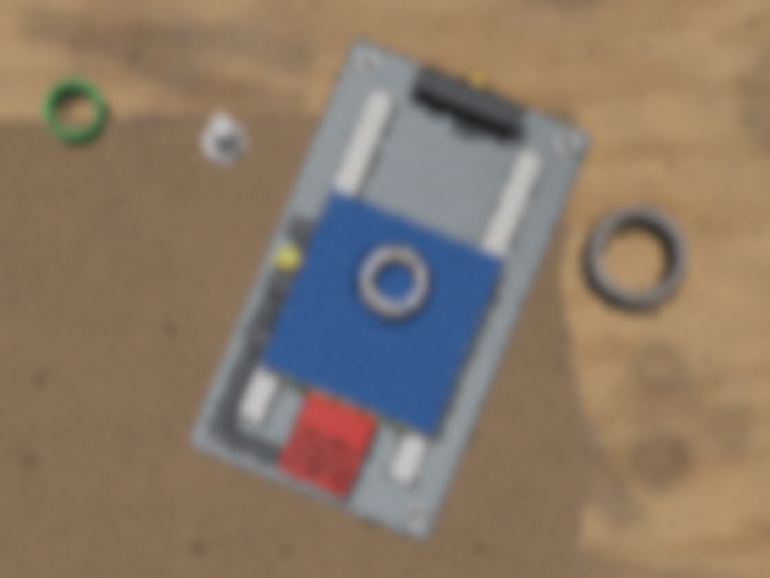

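Candidates (top picture): the copper one is the ring in the blue shuttle's pocket at (331,181). The green look-alike is at (274,150) and grey_coupling at (375,177). I choose (331,181), and the crop confirms it. The red pad is at (318,211) and the yellow face's top edge runs from (308,197) to (338.5,208.5).

```bash
cat > h.py <<'E'
import numpy as np
from scipy.spatial.transform import Rotation as Ro
from station import arm
def world(name,uv,z,T=None,M=None):
    m=arm.camera_model(name);K=m['mtx']
    W=np.linalg.inv(m['camera_from_world']) if T is None else T
    r=W[:3,:3]@np.linalg.inv(K)@np.array([*uv,1.]);o=W[:3,3]
    return o+r*(z-o[2])/r[2]
def tool():
    s=arm.get_state();T=np.eye(4);T[:3,:3]=Ro.from_euler('xyz',s['ee_rot']).as_matrix();T[:3,3]=s['eef_pos'];return T
def go(target,yaw):
    "shift in present tool axes, yaw turn about tool z (deg)"
    T=tool();print('shift',(T[:3,:3].T@(np.array(target)-T[:3,3])).round(4),'turn z',-np.degrees(yaw-Ro.from_matrix(T[:3,:3]).as_euler('xyz')[2]).round(2))
E
python3 - <<'E'
from h import *
f=lambda c,z:world('top',(c[0]/5.5+260,c[1]/5.5+130),z)
P=[f(c,.012) for c in[(358,42),(588,135),(430,535),(195,440)]]
c=np.mean(P,0);d=(P[0]+P[1]-P[2]-P[3])[:2];y=np.arctan2(d[1],d[0])
print('c',c,'yaw',y,np.linalg.norm(d)/2,np.linalg.norm(P[0]-P[1]))
E=[f(c,.07) for c in[(262,370),(432,432)]];pad=f((314,470),.046)
R=np.array([[np.cos(y),np.sin(y)],[-np.sin(y),np.cos(y)]])
for q in E+[f((394,280),.096),f((330,435),.046),f((223,138),.03),f((637,258),.05)]:print(q, R@(q-c)[:2])
pt=c[:2]+R.T@[-0.085,0]
go([*pt,.20],y);print(pt)
E
```

```text
c [ 0.58111684 -0.10368818  0.012     ] yaw -0.40723059821214347 0.23354101414054607 0.13481496711712324
[ 0.53447819 -0.03224084  0.07      ] [-0.07112259  0.04713239]
[ 0.50032493 -0.11921537  0.07      ] [-0.06803503 -0.04625648]
[ 0.57709323 -0.10046854  0.096     ] [-0.00496975  0.00136272]
[ 0.50083519 -0.06694081  0.046     ] [-0.08827077  0.00194523]
[ 0.66149201 -0.01399912  0.03      ] [0.03827922 0.11418843]
[ 0.59007779 -0.23101042  0.05      ] [ 0.05865639 -0.11336083]
shift [0.4962 0.5659 0.013 ] turn z 3.06
[ 0.50306803 -0.07002241]
```

Emit:
{"fn": "move_arm", "kwargs": {
  "rows": "0 0 0 .030 .035 0 0;0 0 0 .031 .0355 0 0;0 0 0 .031 .0355 0 0;0 0 0 .031 .0355 0 0;0 0 0 .031 .0355 0 0;0 0 0 .031 .0355 0 0;0 0 0 .031 .0355 0 0;0 0 0 .031 .0355 0 0",
  "squeeze": 20
}}

```text
t: 1.1
eef_pos: [0.3675, 0.2801, 0.2129]
ee_rot: [3.142, 0.0, -0.353]
force: [-0.1, 0.5, 0.5]
width: 0.013
gripper_force: 0.0
```

Emit:
{"fn": "move_arm", "kwargs": {
  "rows": "0 0 0 .031 .0355 0 0;0 0 0 .031 .0355 0 0;0 0 0 .031 .0355 0 0;0 0 0 .031 .0355 0 0;0 0 0 .031 .0355 0 0;0 0 0 .031 .0355 0 0;0 0 0 .031 .0355 0 0;0 0 3 .020 .033 0 0"
}}

```text
t: 2.1
eef_pos: [0.4924, -0.0662, 0.2126]
ee_rot: [3.141, 0.0, -0.408]
force: [-0.1, 0.1, 0.2]
width: 0.0005
gripper_force: 0.0
```

Run:
```python
from h import *
import cv2
s=arm.get_state();print(s['t'],s['eef_pos'],s['ee_rot'],s['qd'].round(3),s['force'])
T=tool();np.save('T1.npy',T)
p,d=arm.grab_frame('wrist');cv2.imwrite('pics/w1.png',p)
```

```text
2.1 [ 0.49241808 -0.0662278   0.21261096] [ 3.14127634e+00  4.92183730e-04 -4.07816887e-01] [-0.669  0.148  0.16  -0.001 -0.012  0.228] [-0.08335844  0.09286035  0.20403236]
```

View pics/w1.png

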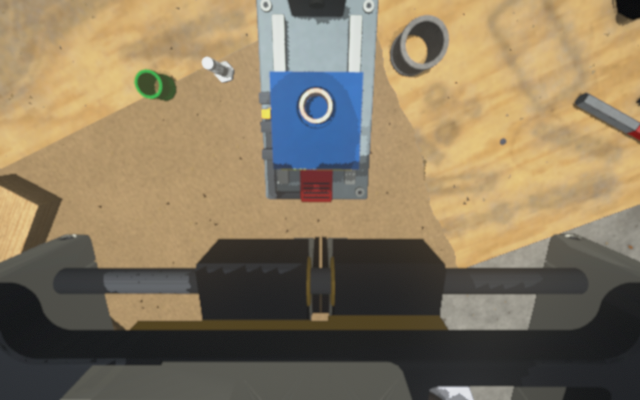

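Run:
```python
from h import *
import cv2
T=tool();m=arm.camera_model('wrist');K=m['mtx']
p,d=arm.grab_frame('wrist');s=arm.get_state();print(s['t'],s['eef_pos'],s['ee_rot'],abs(s['qd']).max())
T=tool();np.save('T1.npy',T);cv2.imwrite('pics/w2.png',p)
def tl(u,v):
    r=np.linalg.inv(K)@[u,v,1.]*d[v,u];return (m['mount'][:3,:3]@r+m['mount'][:3,3]).round(4)
for v in(236,242,250,265,290,310):print(v,[tl(u,v) for u in(215,260,300,312,320,330,400)])
c=p[60:210,230:400];cv2.imwrite('pics/c2.png',cv2.resize(c,None,fx=4,fy=4,interpolation=cv2.INTER_CUBIC))
```

```text
2.2 [ 0.49208571 -0.06727964  0.21231786] [ 3.14044826e+00  1.12290664e-03 -4.10826947e-01] 0.053621254325063046
236 [array([-0.0815, -0.1528,  0.2106]), array([-0.0813, -0.087 ,  0.2101]), array([-0.0809, -0.0286,  0.2091]), array([-0.0816, -0.0112,  0.2108]), array([-0.0809,  0.0005,  0.209 ]), array([-0.0816,  0.0151,  0.2109]), array([-0.0812,  0.1171,  0.2097])]
242 [array([-0.091 , -0.1538,  0.2107]), array([ 0.04  , -0.0188, -0.0883]), array([ 0.0392, -0.0061, -0.0864]), array([ 0.012 , -0.004 , -0.0243]), array([-0.0909,  0.0005,  0.2104]), array([ 0.012 ,  0.0062, -0.0244]), array([ 0.0395,  0.0266, -0.0872])]
250 [array([ 0.0401, -0.0311, -0.0943]), array([ 0.0399, -0.0176, -0.094 ]), array([ 0.0396, -0.0056, -0.0934]), array([ 0.0105, -0.0039, -0.0317]), array([-0.1041,  0.0005,  0.2112]), array([ 0.0114,  0.0059, -0.0336]), array([ 0.0398,  0.0247, -0.0939])]
265 [array([ 0.0396, -0.0282, -0.1027]), array([ 0.039 , -0.0161, -0.1017]), array([ 0.0399, -0.0049, -0.1034]), array([ 0.0128, -0.0033, -0.0529]), array([-0.1289,  0.0005,  0.2113]), array([ 0.0322,  0.0038, -0.089 ]), array([ 0.0404,  0.0218, -0.1044])]
290 [array([ 0.0324, -0.0286, -0.1037]), array([ 0.0321, -0.0162, -0.1032]), array([ 0.0332, -0.0049, -0.1049]), array([ 0.0277, -0.002 , -0.0964]), array([ 0.0285,  0.0005, -0.0976]), array([ 0.0281,  0.0035, -0.0971]), array([ 0.0326,  0.0225, -0.104 ])]
310 [array([ 0.0263, -0.029 , -0.1042]), array([ 0.0264, -0.0164, -0.1043]), array([ 0.0253, -0.0053, -0.1028]), array([-0.007 , -0.0032, -0.0594]), array([-0.0072,  0.0005, -0.0591]), array([ 0.0014,  0.0047, -0.0707]), array([ 0.0258,  0.0232, -0.1035])]
```

View pics/c2.png

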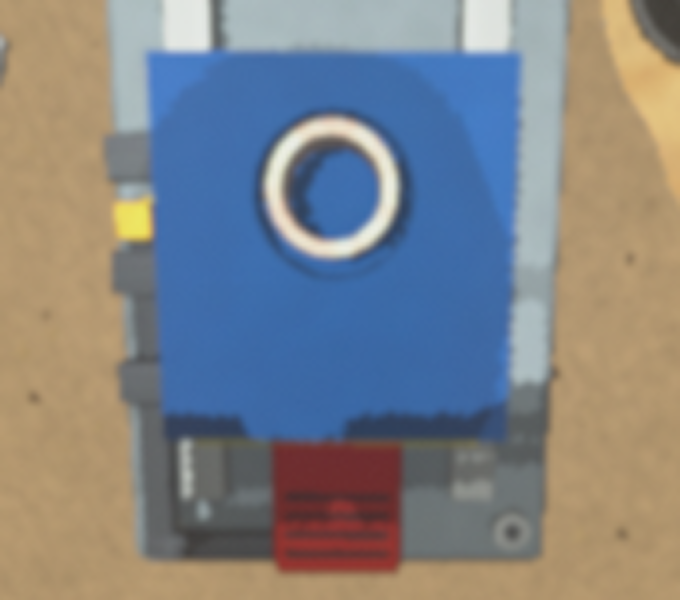

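Run:
```python
from h import *
T=np.load('T1.npy');W=T@arm.camera_model('wrist')['mount']
f=lambda c,z:world('wrist',(c[0]/4+230,c[1]/4+60),z,W)
for n,c,z in[('eL',(165,437),.07),('eR',(507,440),.07),('fL',(149,53),.07),('fR',(521,53),.07),('cop',(331,187),.096),('padL',(275,570),.046),('padR',(398,570),.046)]:
    w=f(c,z);print(n,w.round(4),(T[:3,:3].T@(w-T[:3,3])).round(4))
eL,eR,fL,fR=[f(c,.07) for c in[(165,437),(507,440),(149,53),(521,53)]]
d=(fL+fR-eL-eR);yaw=np.arctan2(d[1],d[0]);e=(eL-eR);print('yaw',yaw,np.arctan2(-e[0],e[1]),np.linalg.norm(d)/2,np.linalg.norm(e))
y=-.409;u=np.array([np.cos(y),np.sin(y)]);F=((eL+eR)/2)[:2]
print('target');go([*(F-.020*u),.12],y)
```

```text
eL [ 0.5384 -0.0287  0.07  ] [ 0.0272 -0.0541  0.1422]
eR [ 0.4993 -0.1161  0.07  ] [0.0263 0.0417 0.1423]
fL [ 0.6284 -0.0686  0.07  ] [ 0.1257 -0.0534  0.1421]
fR [ 0.5905 -0.1558  0.07  ] [0.1258 0.0417 0.1422]
cop [ 0.5788 -0.0981  0.096 ] [ 0.092  -0.0065  0.1162]
padL [ 0.4855 -0.0363  0.046 ] [-0.0183 -0.026   0.1663]
padR [ 0.4701 -0.0714  0.046 ] [-0.0183  0.0124  0.1664]
yaw -0.41409946261091646 -0.41982330458248973 0.09898573942105919 0.09579967799175383
target
shift [ 0.0067 -0.0061  0.0923] turn z -0.1
```

Emit:
{"fn": "move_arm", "kwargs": {
  "rows": "0 0 0 .0067 -.0063 .04 0;0 0 0 0 0 .05 0;0 0 0 0 0 .04 0;0 0 0 0 0 .02 0;0 0 0 0 0 0 0;0 0 0 0 0 0 0"
}}

```text
t: 2.95
eef_pos: [0.5014, -0.0611, 0.0638]
ee_rot: [-3.141, -0.001, -0.406]
force: [0.3, 0.7, -0.1]
width: 0.0005
gripper_force: 0.0
```

Run:
```python
from h import *
import cv2
s=arm.get_state();print(s['t'],s['eef_pos'],s['ee_rot'],s['force'])
T=tool();F=np.array([.51885,-.0724,.07]);print(T[:3,:3].T@(F-T[:3,3]))
p,d=arm.grab_frame('wrist');q,_=arm.grab_frame('scene')
a=cv2.resize(p[0:330,160:480],None,fx=1.25,fy=1.25);b=cv2.resize(q[140:280,270:420],None,fx=2.67,fy=2.67)
h=min(len(a),len(b));i=np.hstack([a[:h],b[:h]]);print(i.shape);cv2.imwrite('pics/w3.png',i[:, :800])
```

```text
2.95 [ 0.50139303 -0.06106774  0.06381051] [-3.14116960e+00 -9.17179701e-04 -4.05518286e-01] [ 0.29189407  0.68627064 -0.11469175]
[ 0.02051736  0.00352389 -0.00617216]
(374, 800, 3)
```

View pics/w3.png

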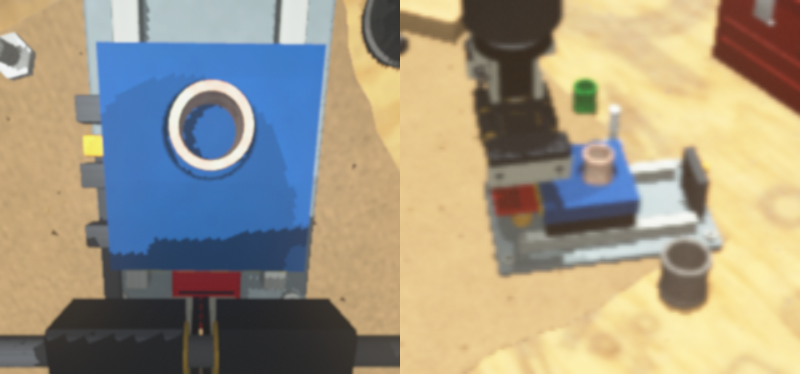

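The left half shows the fingertips at (200,300) just behind the face, a little left of the pad's middle (206,285). I shift 3.5 mm and press.

Emit:
{"fn": "move_arm", "kwargs": {
  "rows": "0 0 .5 0 .0035 .004 0;0 0 0 0 0 .004 0;0 0 0 0 0 .004 0;0 0 0 0 0 .004 0;0 0 0 0 0 0 0;0 0 0 0 0 0 0"
}}

```text
t: 3.8
eef_pos: [0.4995, -0.0646, 0.0469]
ee_rot: [3.141, 0.0, -0.415]
force: [-0.3, -0.1, -0.2]
width: 0.0002
gripper_force: 0.0
```

Run:
```python
from h import *
import cv2
s=arm.get_state();print(s['t'],s['eef_pos'],s['force'],s['moment'])
p,d=arm.grab_frame('wrist');q,_=arm.grab_frame('scene');s=arm.get_state();print(s['force'])
a=cv2.resize(p[180:300,260:380],None,fx=3.3,fy=3.3,interpolation=2);b=cv2.resize(q[160:260,280:380],None,fx=4,fy=4,interpolation=2)[:396]
cv2.imwrite('pics/w4.png',np.hstack([a,b]))
m=arm.camera_model('wrist');T=tool();K=m['mtx']
for v in (200,215,220,225,230,235,240):
  for u in(312,322,345):
    w=(T@m['mount']@np.array([*(np.linalg.inv(K)@[u,v,1.]*d[v,u]),1]))[:3];print(v,u,(T[:3,:3].T@(w-T[:3,3])).round(4),w[2].round(4),end=' | ')
  print()
```

```text
3.8 [ 0.499452   -0.0645983   0.04693312] [-0.32651235 -0.12278308 -0.19907832] [ 0.0128561  -0.04787092  0.0340032 ]
[0.06425086 0.08553946 0.65942437]
200 312 [ 0.0362 -0.0039 -0.0226] 0.0697 | 200 322 [ 0.0365  0.0016 -0.0235] 0.0706 | 200 345 [ 0.0363  0.0142 -0.0229] 0.07 | 
215 312 [ 0.0283 -0.0039 -0.0249] 0.072 | 215 322 [ 0.0277  0.0016 -0.0232] 0.0703 | 215 345 [ 0.0279  0.0143 -0.0237] 0.0708 | 
220 312 [ 0.0252 -0.0039 -0.0244] 0.0715 | 220 322 [ 0.0252  0.0016 -0.0244] 0.0715 | 220 345 [ 0.025   0.0144 -0.0239] 0.0709 | 
225 312 [ 0.0221 -0.004  -0.024 ] 0.0711 | 225 322 [ 0.0221  0.0016 -0.0241] 0.0711 | 225 345 [ 0.022   0.0145 -0.0237] 0.0708 | 
230 312 [ 0.0096 -0.0047  0.0005] 0.0465 | 230 322 [0.009  0.0018 0.002 ] 0.045 | 230 345 [0.0098 0.0168 0.0001] 0.047 | 
235 312 [ 0.0064 -0.0047 -0.0003] 0.0474 | 235 322 [ 0.0066  0.0018 -0.0007] 0.0477 | 235 345 [ 0.0066  0.0168 -0.0006] 0.0477 | 
240 312 [ 0.0123 -0.0041 -0.0222] 0.0693 | 240 322 [ 0.0106  0.0017 -0.0183] 0.0654 | 240 345 [ 0.0393  0.0088 -0.085 ] 0.132 |
```

View pics/w4.png

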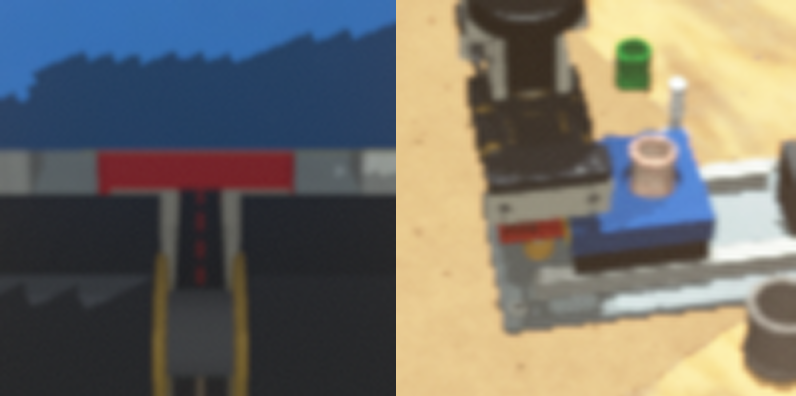

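The pad lies at z≈0.046 and the fingers are centred over it, but there is no contact force yet. I go down in small steps, watching the force.

Emit:
{"fn": "move_arm", "kwargs": {
  "rows": "0 0 0 0 0 .003 0;0 0 0 0 0 0 0;0 0 0 0 0 0 0"
}}

```text
t: 4.28
eef_pos: [0.4994, -0.0646, 0.0439]
ee_rot: [3.142, 0.0, -0.415]
force: [0.3, 1.1, 0.2]
width: 0.0005
gripper_force: 0.0
```

Emit:
{"fn": "move_arm", "kwargs": {
  "rows": "0 0 0 0 0 .003 0;0 0 0 0 0 0 0;0 0 0 0 0 0 0"
}}

```text
t: 4.65
eef_pos: [0.4994, -0.0646, 0.0409]
ee_rot: [3.141, 0.0, -0.415]
force: [0.1, 0.9, 0.1]
width: 0.0002
gripper_force: 0.0
```

Emit:
{"fn": "move_arm", "kwargs": {
  "rows": "0 0 0 0 0 .002 0;0 0 0 0 0 0 0;0 0 0 0 0 0 0"
}}

```text
t: 5.03
eef_pos: [0.4994, -0.0646, 0.039]
ee_rot: [3.142, -0.0, -0.415]
force: [0.3, 0.2, -0.1]
width: -0.0
gripper_force: 0.0
```

Run:
```python
from h import *
import cv2
s=arm.get_state();print(s['t'],s['eef_pos'],s['force'],s['moment'])
p,d=arm.grab_frame('wrist');q,e=arm.grab_frame('scene')
a=cv2.resize(p[190:290,270:370],None,fx=4,fy=4,interpolation=2);b=cv2.resize(q[180:250,290:360],None,fx=5.7143,fy=5.7143,interpolation=2)[:400]
cv2.imwrite('pics/w5.png',np.hstack([a,b[:400,:400]]))
m=arm.camera_model('wrist');T=tool();K=m['mtx']
for v in range(218,252,3):
  for u in(300,314,345):
    w=(T@m['mount']@np.array([*(np.linalg.inv(K)@[u,v,1.]*d[v,u]),1]))[:3];print(v,u,(T[:3,:3].T@(w-T[:3,3])).round(4),w[2].round(4),end=' | ')
  print()
```

```text
5.025 [ 0.49942624 -0.06460425  0.03895859] [ 0.26741493  0.17169564 -0.06476437] [-0.05262086 -0.0315687  -0.04456854]
218 300 [ 0.0289 -0.01   -0.0317] 0.0707 | 218 314 [ 0.0292 -0.0026 -0.0326] 0.0716 | 218 345 [ 0.0289  0.0136 -0.0317] 0.0707 | 
221 300 [ 0.0272 -0.0101 -0.0317] 0.0707 | 221 314 [ 0.0269 -0.0027 -0.0309] 0.0699 | 221 345 [ 0.027   0.0137 -0.0311] 0.0701 | 
224 300 [ 0.0254 -0.0101 -0.0314] 0.0704 | 224 314 [ 0.0253 -0.0027 -0.0311] 0.0701 | 224 345 [ 0.0252  0.0138 -0.0308] 0.0698 | 
227 300 [ 0.0237 -0.0101 -0.0313] 0.0703 | 227 314 [ 0.0235 -0.0027 -0.0308] 0.0697 | 227 345 [ 0.0238  0.0138 -0.0316] 0.0706 | 
230 300 [ 0.022  -0.0102 -0.0313] 0.0703 | 230 314 [ 0.0224 -0.0027 -0.0323] 0.0713 | 230 345 [ 0.0222  0.0138 -0.0319] 0.0709 | 
233 300 [ 0.0106 -0.012  -0.0072] 0.0462 | 233 314 [ 0.0106 -0.0033 -0.0071] 0.0461 | 233 345 [ 0.0106  0.0162 -0.0071] 0.0461 | 
236 300 [ 0.0089 -0.012  -0.0081] 0.0471 | 236 314 [ 0.009  -0.0033 -0.0082] 0.0472 | 236 345 [ 0.0088  0.0162 -0.0079] 0.0469 | 
239 300 [ 0.0396 -0.0062 -0.0849] 0.1239 | 239 314 [ 0.0108 -0.0031 -0.0171] 0.0561 | 239 345 [ 0.0399  0.0088 -0.0856] 0.1246 | 
242 300 [ 0.0401 -0.0059 -0.0884] 0.1274 | 242 314 [ 0.0103 -0.003  -0.0205] 0.0595 | 242 345 [ 0.0398  0.0086 -0.0878] 0.1268 | 
245 300 [ 0.0395 -0.0059 -0.0895] 0.1285 | 245 314 [ 0.0109 -0.0029 -0.0261] 0.0651 | 245 345 [ 0.0392  0.0085 -0.0888] 0.1278 | 
248 300 [ 0.0397 -0.0057 -0.0922] 0.1312 | 248 314 [ 0.0105 -0.0028 -0.0292] 0.0682 | 248 345 [ 0.0398  0.0082 -0.0922] 0.1312 | 
251 300 [ 0.0402 -0.0055 -0.0953] 0.1343 | 251 314 [ 0.0105 -0.0027 -0.0329] 0.0719 | 251 345 [ 0.04    0.008  -0.0948] 0.1338 |
```

View pics/w5.png

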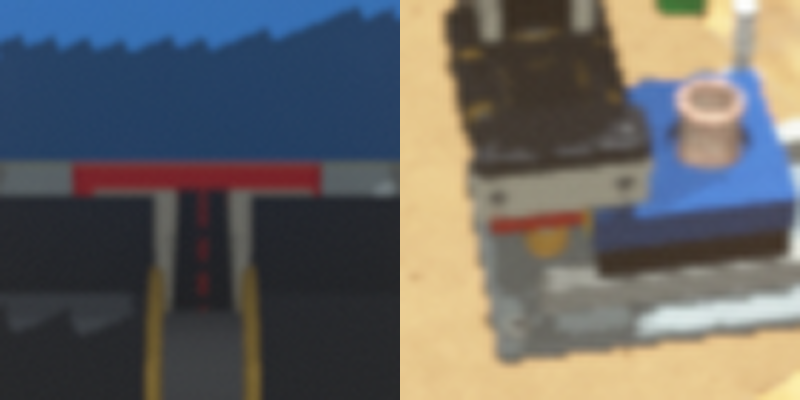

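The left half shows the visible finger ending at v≈238, tool z≈−17 mm, so it is still about 9 mm above the pad. The body is clear of the shuttle and coupling, so I continue down.

Emit:
{"fn": "move_arm", "kwargs": {
  "rows": "0 0 0 0 0 .003 0;0 0 0 0 0 .002 0;0 0 0 0 0 0 0;0 0 0 0 0 0 0"
}}

```text
t: 5.62
eef_pos: [0.4994, -0.0646, 0.0339]
ee_rot: [3.142, 0.0, -0.415]
force: [0.9, 1.0, 0.7]
width: 0.0003
gripper_force: 0.0
```

Emit:
{"fn": "move_arm", "kwargs": {
  "rows": "0 0 0 0 0 .002 0;0 0 0 0 0 .002 0;0 0 0 0 0 0 0;0 0 0 0 0 0 0"
}}

```text
t: 6.12
eef_pos: [0.4996, -0.0646, 0.0301]
ee_rot: [-3.141, -0.0, -0.415]
force: [0.0, 0.1, 3.0]
width: 0.0005
gripper_force: 1.4
```

Emit:
{"fn": "move_arm", "kwargs": {
  "rows": "0 0 0 0 0 .003 0;0 0 0 0 0 .003 0;0 0 0 0 0 .003 0;0 0 0 0 0 .0015 0;0 0 0 0 0 0 0;0 0 0 0 0 0 0"
}}

```text
t: 6.88
eef_pos: [0.4997, -0.0645, 0.0204]
ee_rot: [-3.141, -0.001, -0.414]
force: [-5.2, 2.1, 17.4]
width: 0.0003
gripper_force: 8.6
```

Run:
```python
from h import *
import cv2
s=arm.get_state();print(s['t'],s['eef_pos'],s['force'],s['moment'])
p,d=arm.grab_frame('wrist');np.save('pics/d6.npy',d);cv2.imwrite('pics/w6full.png',p)
m=arm.camera_model('wrist');T=tool();K=m['mtx']
for v in list(range(224,252,2)):
  for u in(300,314,345):
    w=(T@m['mount']@np.array([*(np.linalg.inv(K)@[u,v,1.]*d[v,u]),1]))[:3];print(v,u,(T[:3,:3].T@(w-T[:3,3])).round(4),w[2].round(4),p[v,u],end=' | ')
  print()
```

```text
6.875 [ 0.49965746 -0.06454637  0.02042042] [-5.15683569  2.08207898 17.40476774] [ 0.73657901  1.7666495  -0.0316849 ]
224 300 [ 0.0325 -0.0086 -0.0508] 0.0712 [101  66  36] | 224 314 [ 0.0322 -0.0023 -0.0501] 0.0705 [101  65  35] | 224 345 [ 0.0322  0.012  -0.05  ] 0.0704 [101  65  36] | 
226 300 [ 0.0309 -0.0088 -0.0492] 0.0696 [101  66  37] | 226 314 [ 0.0316 -0.0023 -0.051 ] 0.0714 [101  65  36] | 226 345 [ 0.0315  0.0119 -0.0508] 0.0712 [101  66  36] | 
228 300 [ 0.0303 -0.0087 -0.0501] 0.0705 [100  65  36] | 228 314 [ 0.0301 -0.0023 -0.0497] 0.0701 [100  65  35] | 228 345 [ 0.0301  0.0121 -0.0496] 0.07 [101  64  36] | 
230 300 [ 0.0289 -0.0088 -0.0491] 0.0695 [101  65  35] | 230 314 [ 0.0292 -0.0023 -0.0498] 0.0702 [100  65  35] | 230 345 [ 0.0292  0.0121 -0.0499] 0.0703 [100  65  36] | 
232 300 [ 0.0282 -0.0088 -0.0499] 0.0703 [101  65  35] | 232 314 [ 0.0283 -0.0023 -0.05  ] 0.0704 [100  65  36] | 232 345 [ 0.0282  0.0121 -0.0499] 0.0703 [100  65  36] | 
234 300 [ 0.0273 -0.0088 -0.0501] 0.0706 [101  65  36] | 234 314 [ 0.0273 -0.0023 -0.05  ] 0.0704 [99 65 35] | 234 345 [ 0
[... 661 characters left out ...]
45 [ 0.0395  0.0086 -0.0871] 0.1075 [49 39 34] | 
244 300 [ 0.0399 -0.0059 -0.0894] 0.1099 [49 40 35] | 244 314 [ 0.0219 -0.0023 -0.0492] 0.0696 [95 63 39] | 244 345 [ 0.0398  0.0084 -0.0893] 0.1098 [47 40 33] | 
246 300 [ 0.0399 -0.0058 -0.0911] 0.1115 [49 40 36] | 246 314 [ 0.0109 -0.0029 -0.0273] 0.0477 [68 59 54] | 246 345 [ 0.0396  0.0084 -0.0904] 0.1108 [48 40 35] | 
248 300 [ 0.0395 -0.0057 -0.0917] 0.1121 [47 39 34] | 248 314 [ 0.0105 -0.0028 -0.0292] 0.0496 [56 53 51] | 248 345 [ 0.04    0.0082 -0.0927] 0.1131 [47 38 33] | 
250 300 [ 0.0403 -0.0055 -0.0948] 0.1152 [48 39 35] | 250 314 [ 0.0104 -0.0028 -0.0314] 0.0518 [54 50 47] | 250 345 [ 0.0398  0.0081 -0.0938] 0.1142 [46 38 34] |
```

Emit:
{"fn": "move_arm", "kwargs": {
  "rows": "0 0 0 0 0 -.0008 0;0 0 0 .004 0 0 0;0 0 0 .004 0 0 0;0 0 0 0 0 0 0"
}}

```text
t: 7.42
eef_pos: [0.5031, -0.0676, 0.0204]
ee_rot: [3.139, 0.005, -0.416]
force: [-14.5, 10.0, 23.3]
width: 0.0003
gripper_force: 11.9
```

Emit:
{"fn": "move_arm", "kwargs": {
  "rows": "0 0 0 0 0 -.0015 0;0 0 0 0 0 0 0;0 0 0 0 0 0 0"
}}

```text
t: 7.8
eef_pos: [0.5049, -0.068, 0.0212]
ee_rot: [3.14, 0.003, -0.415]
force: [-5.2, 1.9, 7.0]
width: 0.0008
gripper_force: 3.1
```

Run:
```python
from h import *
import cv2
s=arm.get_state();print(s['t'],s['eef_pos'],s['force'],s['moment'])
p,d=arm.grab_frame('wrist');q,e=arm.grab_frame('scene')
a=cv2.resize(p[190:290,270:370],None,fx=4,fy=4,interpolation=2);b=cv2.resize(q[180:250,290:360],None,fx=5.7143,fy=5.7143,interpolation=2)[:400]
cv2.imwrite('pics/w7.png',np.hstack([a,b[:400,:400]]))
m=arm.camera_model('wrist');T=tool();K=m['mtx']
for v in list(range(230,252,2)):
  for u in(300,314,):
    w=(T@m['mount']@np.array([*(np.linalg.inv(K)@[u,v,1.]*d[v,u]),1]))[:3];print(v,u,(T[:3,:3].T@(w-T[:3,3])).round(4),w[2].round(4),end=' | ')
  print()
```

```text
7.8 [ 0.50488664 -0.06801852  0.02123491] [-5.17893591  1.89569831  6.98495643] [0.63529294 1.80363625 0.04047829]
230 300 [ 0.0289 -0.0088 -0.0492] 0.0703 | 230 314 [ 0.0293 -0.0023 -0.0502] 0.0713 | 
232 300 [ 0.028  -0.0088 -0.0494] 0.0705 | 232 314 [ 0.0278 -0.0023 -0.0488] 0.0699 | 
234 300 [ 0.0268 -0.0089 -0.0488] 0.0699 | 234 314 [ 0.0269 -0.0023 -0.049 ] 0.0701 | 
236 300 [ 0.0262 -0.0088 -0.0498] 0.0709 | 236 314 [ 0.0265 -0.0023 -0.0506] 0.0717 | 
238 300 [ 0.0249 -0.0089 -0.0492] 0.0703 | 238 314 [ 0.0252 -0.0023 -0.0498] 0.071 | 
240 300 [ 0.0399 -0.0061 -0.0863] 0.1074 | 240 314 [ 0.0241 -0.0023 -0.0495] 0.0707 | 
242 300 [ 0.0394 -0.0061 -0.0869] 0.108 | 242 314 [ 0.0228 -0.0023 -0.0489] 0.07 | 
244 300 [ 0.0397 -0.0059 -0.0892] 0.1102 | 244 314 [ 0.0219 -0.0023 -0.0493] 0.0704 | 
246 300 [ 0.0396 -0.0058 -0.0905] 0.1116 | 246 314 [ 0.0209 -0.0023 -0.0494] 0.0706 | 
248 300 [ 0.0398 -0.0057 -0.0923] 0.1134 | 248 314 [ 0.0196 -0.0024 -0.0487] 0.0698 | 
250 300 [ 0.0397 -0.0056 -0.0935] 0.1146 | 250 314 [ 0.0184 -0.0024 -0.0484] 0.0695 |
```

View pics/w7.png

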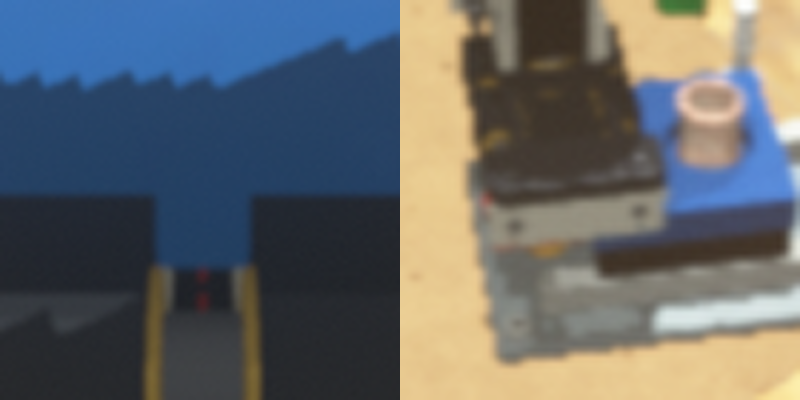

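Emit:
{"fn": "move_arm", "kwargs": {
  "rows": "0 0 0 .004 0 0 0;0 0 0 .004 0 0 0;0 0 0 .004 0 0 0;0 0 0 0 0 0 0"
}}

```text
t: 8.4
eef_pos: [0.5159, -0.0729, 0.0212]
ee_rot: [3.14, 0.003, -0.415]
force: [-4.2, 0.9, 6.2]
width: 0.0004
gripper_force: 3.2
```

Emit:
{"fn": "move_arm", "kwargs": {
  "rows": "0 0 0 .004 0 .0007 0;0 0 0 .005 0 0 0;0 0 0 .005 0 0 0;0 0 0 .005 0 0 0;0 0 0 0 0 0 0"
}}

```text
t: 9.02
eef_pos: [0.5308, -0.0805, 0.0205]
ee_rot: [3.138, 0.007, -0.416]
force: [-14.0, 5.4, 17.7]
width: 0.0005
gripper_force: 8.9
```

```bash
cat > m.py <<'E'
from h import *
import cv2
s=arm.get_state();m=arm.camera_model('wrist');T=tool();K=m['mtx']
F=np.array([.51885,-.0724,.07]);y=-.4145;print(s['t'],s['force'].round(1),'finger front past initial face',(T[:3,3]-F)[:2]@[np.cos(y),np.sin(y)]+.0105)
p,d=arm.grab_frame('wrist')
# front edge of shuttle: blue->non-blue scanning up, off-centre columns
for u in(285,345):
    b=(p[:,u,0].astype(int)-p[:,u,2]>40);v=np.where(b[:238])[0].min();w=world('wrist',(u,v),.07,T@m['mount']);print('shuttle front in jig x from initial front',(w-F)[:2]@[np.cos(y),np.sin(y)]-.0995)
# coupling: nearest points well above shuttle top
v,u=np.mgrid[0:238,250:400];z=d[0:238,250:400];P=np.stack([u,v,np.ones_like(u)],-1)@np.linalg.inv(K).T*z[...,None]
W=P@(T@m['mount'])[:3,:3].T+(T@m['mount'])[:3,3];k=(W[...,2]>.088)&(W[...,2]<.1)
q=W[k];print('coupling',len(q),((q.min(0)+q.max(0))/2).round(4),((q.mean(0)-F)[:2]@[np.cos(y),np.sin(y)]),np.percentile(q[:,2],95))
E
python3 m.py
```

```text
9.025 [-14.    5.4  17.7] finger front past initial face 0.024732277409436572
shuttle front in jig x from initial front 0.027606692804695326
shuttle front in jig x from initial front 0.02760688069525785
coupling 3507 [ 0.603  -0.11    0.0933] 0.0930344688804418 0.09731736736912419
```

Emit:
{"fn": "move_arm", "kwargs": {
  "rows": "0 0 0 .004 0 -.0005 0;0 0 0 .005 0 0 0;0 0 0 .005 0 0 0;0 0 0 .005 0 0 0;0 0 0 .004 0 0 0;0 0 0 0 0 0 0"
}}

```text
t: 9.82
eef_pos: [0.5531, -0.0901, 0.0207]
ee_rot: [3.139, 0.005, -0.416]
force: [-7.5, 0.1, 7.3]
width: 0.0005
gripper_force: 4.2
```

```bash
python3 m.py
```

```text
9.825 [-7.5  0.1  7.3] finger front past initial face 0.04898916163475104
shuttle front in jig x from initial front 0.05188611080565614
shuttle front in jig x from initial front 0.05188425868930377
coupling 3496 [ 0.6253 -0.1196  0.0933] 0.1172474170568794 0.09732816723592337
```

Emit:
{"fn": "move_arm", "kwargs": {
  "rows": "0 0 0 .004 0 0 0;0 0 0 .003 0 0 0;0 0 0 .001 0 0 0;0 0 0 0 0 0 0"
}}

```text
t: 10.38
eef_pos: [0.5601, -0.0931, 0.0207]
ee_rot: [3.139, 0.005, -0.416]
force: [-7.8, 1.2, 9.3]
width: 0.0004
gripper_force: 5.0
```

Emit:
{"fn": "move_arm", "kwargs": {
  "rows": "0 0 0 .001 0 0 0;0 0 0 .001 0 0 0;0 0 0 0 0 0 0"
}}

```text
t: 10.75
eef_pos: [0.5618, -0.0939, 0.0207]
ee_rot: [3.139, 0.005, -0.416]
force: [-8.8, 1.9, 9.4]
width: 0.0006
gripper_force: 5.3
```

```bash
python3 m.py
```

```text
10.75 [-8.8  1.9  9.4] finger front past initial face 0.058500171009909376
shuttle front in jig x from initial front 0.0613984544431011
shuttle front in jig x from initial front 0.06139603116125941
coupling 3504 [ 0.6338 -0.1235  0.0933] 0.12676926329503874 0.09731563557250611
```

Emit:
{"fn": "move_arm", "kwargs": {
  "rows": "0 0 0 .001 0 0 0;0 0 0 .001 0 0 0;0 0 0 0 0 0 0"
}}

```text
t: 11.18
eef_pos: [0.5637, -0.0947, 0.0207]
ee_rot: [3.139, 0.005, -0.416]
force: [-9.0, 2.3, 9.3]
width: 0.0004
gripper_force: 5.3
```

Emit:
{"fn": "move_arm", "kwargs": {
  "rows": "0 0 0 .001 0 0 0;0 0 0 0 0 0 0;0 0 0 0 0 0 0"
}}

```text
t: 11.55
eef_pos: [0.5639, -0.0948, 0.0207]
ee_rot: [3.139, 0.007, -0.416]
force: [-11.0, 4.7, 11.4]
width: 0.0004
gripper_force: 7.8
```

```bash
python3 m.py
```

```text
11.55 [-11.    4.7  11.4] finger front past initial face 0.060720843230589315
shuttle front in jig x from initial front 0.06364274511950715
shuttle front in jig x from initial front 0.0636386895934315
coupling 3508 [ 0.6357 -0.1245  0.0934] 0.12898827656964768 0.09735667485216137
```

Emit:
{"fn": "move_arm", "kwargs": {
  "rows": "0 0 0 .001 0 0 0;0 0 0 .001 0 0 0;0 0 0 0 0 0 0"
}}

```text
t: 11.98
eef_pos: [0.5638, -0.0949, 0.0207]
ee_rot: [3.138, 0.009, -0.416]
force: [-19.0, 11.7, 19.7]
width: 0.0002
gripper_force: 14.1
```

Emit:
{"fn": "move_arm", "kwargs": {
  "rows": "0 0 0 -.003 0 0 0;0 0 0 -.003 0 0 0;0 0 0 0 0 -.006 0;0 0 0 0 0 -.008 0;0 0 0 0 0 -.02 0;0 0 0 0 0 -.04 0;0 0 0 -.02 0 -.05 0;0 0 0 0 0 0 0"
}}

```text
t: 12.98
eef_pos: [0.5477, -0.0844, 0.1498]
ee_rot: [-3.138, -0.006, -0.414]
force: [0.2, 0.7, -0.1]
width: 0.0004
gripper_force: 0.0
```

```bash
python3 m.py
python3 - <<'E'
from h import *
import cv2
p,d=arm.grab_frame('wrist');q,e=arm.grab_frame('scene')
cv2.imwrite('pics/w8.png',np.hstack([cv2.resize(p[40:290,195:445],(400,400)),cv2.resize(q[150:270,290:410],(400,400),interpolation=2)]))
E
```

```text
12.975 [ 0.2  0.7 -0.1] finger front past initial face 0.0416813728180764
shuttle front in jig x from initial front 0.06326802271403265
shuttle front in jig x from initial front 0.06398501526485639
coupling 637 [ 0.6354 -0.1245  0.0931] 0.12872099684687438 0.09744814995752465
```

View pics/w8.png

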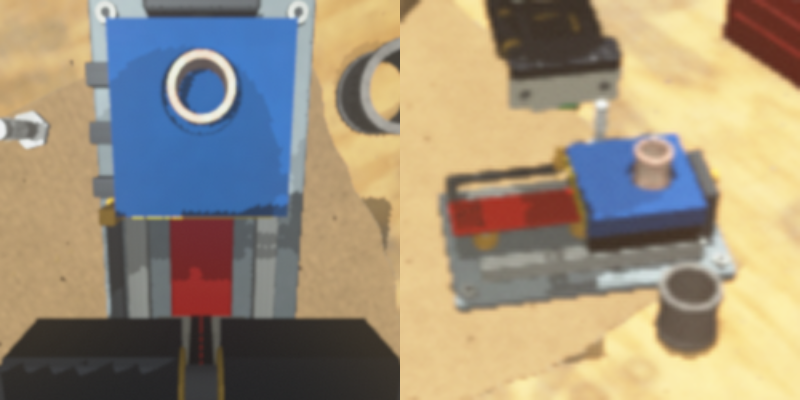

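The shuttle is against the stop, with the brass pin up behind the last tooth at (108,213). The coupling is upright at (202,88). I check that the pad is back up, then hand in.

Run:
```python
from h import *
p,d=arm.grab_frame('wrist');m=arm.camera_model('wrist');M=tool()@m['mount']
z=[(M@np.array([*(np.linalg.inv(m['mtx'])@[u,v,1.]*d[v,u]),1]))[2] for v in range(195,225,4) for u in range(306,338,4)]
z=np.median(z);print(z,arm.get_state()['qd'].round(3))
if z>.043:print(arm.job_done())
```

```text
0.045719879887279796 [-0.002  0.014 -0.003  0.003  0.    -0.002]
the job is handed in; nothing more can be done
None
```

The job is handed in: the shuttle is against the end stop, locked by the catch (pad back up at 46 mm), the copper coupling stands upright in its pocket, and the bystanders I could see near the jig look undisturbed, though I didn't re-check the rest of the table; it took about 13 s.

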